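# Shut the refilled tablet tub, then hold only its hatch cover open

### The arm

A 6-joint arm with a two-finger parallel gripper is mounted at the origin on the work surface. World frame = base frame: x ahead of the robot, y to its left, z up, the work surface at z = 0. Lengths are in m, angles in rad, forces in N, time in s.
With the tool pointing down it reaches from about 0.325 to 0.75 m from the base axis. Payload 7.6 kg.
Tool frame: the origin (TCP) lies midway between the tips of the shut fingers; the grasp point (between the pads) lies 19 mm behind it; x points along the fingers, y is the direction in which the jaws open and shut, and the axes are right-handed (so a half turn about x gives the same grasp; the last joint's range is limited). The gripper opens to 85 mm and grips with 20 to 120 N. Pads are 22 mm wide; open, the fingers measure 114 mm over their backs; the gripper's body (76 mm by 85 mm) begins 54 mm behind the grasp point. The pads swing forward as they close: fully open they stand 13 mm farther back than shut.
Start: joints at [1.039, 0.052, 1.401, -0, 1.689, -0.07], TCP at [0.234, 0.47, 0.231] pointing down, gripper open.
Joint ranges: [-2.9, 2.9], [-0.91, 2.17], [0.12, 2.37], [-1.06, 4.2], [0.26, 2.73], [-2.93, 2.93]. Speed limits (rad/s): [2.57, 2.57, 3.01, 3.14, 3.14, 3.14].

### API

Orientations are given as [roll, pitch, yaw] about the fixed x, y, z axes, in that order (R = Rz(yaw) Ry(pitch) Rx(roll)).
In Python, from bench import read_state, camera, finish_job, search_frame, trace, pinpoint gives the robot as it stands.
- The arm moves only by the tool step_arm, never from a script. Its argument "moves" is a list of rows, each a list of 3 entries, a list of its own where there are three numbers: the shift along the world's x, y, z in units of 100 mm (1.0 is 100 mm), then the turn, a rotation vector about the world's x, y, z in units of 2 rad (1.0 is 2 rad), then the opening in per cent of the stroke, from 0 (shut) to 100 (fully open). In form: [[[x, y, z], [wx, wy, wz], hand], ...]. A call has 1 to 20 rows; each row is the pose to reach, as a shift and turn from the pose commanded when the call began; what a row does not reach only later rows make up. A row lasts 1/8 s, in which the tool goes at most 62.5 mm and 10.7 degrees, less where a joint would pass 70% of its speed; a pose out of reach is approached as far as the arm can. A call with a number of a shift or a turn outside -1 to 1 is refused whole. A call with a gripper value outside its range is refused whole. The fingers move at their own pace and stop on an object; "squeeze" is the grip in N (left out, the last holds). Time passes only in rows, so rows that repeat a pose let the fingers close. It gives the time, the measured TCP pose, the force and the opening at its end, in the units of the state.
- read_state(): the state, without advancing time (a new reading comes with each control period).
- camera(name): name is "scene" or "top" or "wrist"; returns a dict with "img" (480x640x3 uint8, blue, green, red), "range_z" (480x640 float32, m along the optical axis (not along the pixel's ray), 0 where there is no reading), "intrinsics" (3x3 intrinsics, pixels), "extrinsics" (4x4, takes a point from camera to world coordinates); the wrist camera has in their place "hand_eye" (4x4, takes a point from camera to tool coordinates, whose origin is the TCP and whose axes are the tool frame's). Camera axes: x right, y up, looking along -z (the intrinsics and any distortion apply to the point x, -y, -z); pixel columns grow to the right and rows downward; lengths in m; the calibration is good to about 2 mm. A picture is of the moment at which its call begins: read the wrist's pose just before it.
- finish_job(): hands the job in, once; it reports no verdict.
Trained networks look in the newest picture that a camera, given by its name, has taken for a name from the list of things; names that differ only in an ending like _2 or _b are one class to them, and where a whole thing is asked for, a point or a joint stands for the part that bears it (a point fixed in the world has none). Each returns a list of dicts, best first, with "score" (0 to 1); they miss things now and then, are a little off and sometimes report something else, mostly with a low value. They report only what shows in the picture. A call takes as long as a camera call.
- search_frame(label, camera): "centre" ([x, y, z] in m, in world coordinates, good to about 4 mm: the middle of the surface that is visible of it).
- trace(label, camera): "region" (480x640 bool, what is visible of it).
- pinpoint(label, camera): "centre" ([x, y, z] in m, in world coordinates, good to about 4 mm: a listed point, or the origin of a listed thing).
The state is a dict: "clock": time; "qpos": joint angles; "joint_velocities": joint speeds; "effort": joint torques, N m; "position": TCP position; "tcp_rot": TCP orientation; "ft_force": force on the tool from outside, world axes, zero at the start; "wrist_torque": the same for the moment, N m; "finger_gap": opening from 0.0 (shut) to 1.0 (fully open).
Only numpy, scipy, OpenCV 4.12 (cv2) and the standard library are available. Lean on these libraries where they do the work, as an engineer would, in place of code of your own. Each camera call takes 0.05 s, during which the arm holds its last target. There are 200 camera calls.

### The job

The laundry tablet tub has just been refilled and its wide refill lid still stands open, with the small hatch cover shut against it. Bring the refill lid down fully home, gently and without letting it drop, keeping the hatch cover shut against it on the way; then raise the hatch cover alone to about 60 degrees and keep holding it there so that I can take a tablet through the hatch, with the refill lid still fully shut. Finish while holding the cover up (it falls shut if let go), and leave the other things on the shelf where they stand.

Things in the scene. Friction and masses are not known exactly. Their poses are not given: they have to be found in the camera images.
- tub: White rectangular laundry tablet tub, full and heavy, fixed to the shelf; outside 140 (its x) by 210 (its y) by 105 mm high. Origin: centre of its underside. Its -x side is the front (towards the robot, give or take its yaw of up to 0.3 rad), z up; the lids are hinged along its back (+x) rim.
- lid_pivot (a point): Middle of the refill lid's hinge axis, which runs along the tub's y: 78 mm behind (+x) the tub's origin, 110 mm above the shelf. Axes as the tub's.
- lid_hinge (a joint): Angle of the refill lid in rad: 0 fully shut (level on the tub), 1.57 upright, 1.70 leaning back on its stop. Starts at 1.60 to 1.70. Light hinge friction (0.03 N m): it stays where it is near upright, and below about 1.3 rad falls shut by its own weight unless held.
- lid: The grey refill lid: 224 mm wide (y), 155 mm from hinge to front edge, plate 6 mm thick with an 11 mm deep rim below, an 80 by 140 mm hatch through it and a lift tab on its front edge. Origin: middle of its hinge axis (same point as lid_pivot). Axes turn with it: x from the front edge towards the hinge, y along the hinge, z out of its upper face.
- lid_tab (a point): Grip point of the refill lid's lift tab: straight-ended, 34 mm wide (y), 8 mm thick, sticks out 40 mm from the front edge on the tub's -y half. Lid shut: 183 mm in front of (-x), 50 mm to the -y side of and level with lid_pivot; 28 mm out from the lid's edge, 12 mm from the tab's end. Axes as lid. Pinched across its width (y) it swivels between the fingers as the lid turns.
- cover_pivot (a point): Middle of the hatch cover's hinge axis, carried by the refill lid: with the lid shut 34 mm in front of (-x) and 6.5 mm above lid_pivot; the axis runs along y. Axes turn with the refill lid.
- cover_hinge (a joint): Angle of the hatch cover against the refill lid in rad: 0 shut flat on the lid, positive is opened, up to 1.80. Starts at 0. Slight hinge friction (0.012 N m): with the lid shut, the cover falls shut from 60 degrees unless held.
- cover_tab (a point): Grip point of the hatch cover's lift tab: round-ended, 24 mm wide (y), 7 mm thick, sticks out 42 mm from the front edge on the tub's +y half. Cover shut: 144 mm in front of (-x), 50 mm to the +y side of and level with cover_pivot; 26 mm out from the cover's edge, 16 mm from the tab's end. Axes as cover. Pinched across its width (y) it swivels between the fingers.
- cover: The grey hatch cover: 170 mm wide (y), 118 mm from its hinge to its front edge, 5 mm thick; it lies over the hatch, its front edge level with the lid's, and has its own lift tab. Origin: middle of its hinge axis (same point as cover_pivot). Axes turn with it: x from the front edge towards the hinge, y along the hinge, z out of its upper face.
- jug: Bystander: closed blue detergent jug, 85 by 160 mm, 244 mm high. Origin: centre of its underside.
- cup: Bystander: clear measuring cup, 74 mm across, 95 mm high, with a handle, just beside the tub. Origin: centre of its underside.
- brush: Bystander: green scrub brush, 145 by 52 mm, 65 mm high, lying in front of the tub. Origin: centre of its underside.
- basket: Bystander: round steel wire basket of clothes pegs, 152 mm across, 95 mm high. Origin: centre of its underside.
- spray: Bystander: white spray bottle, 73 mm across, 216 mm high. Origin: centre of its underside.
- soap_dish: Bystander: white dish with a bar of soap, 120 by 85 mm, 36 mm high. Origin: centre of its underside.

How it is judged:
By the outcome, as a careful person would: the job done as asked, in the order asked, and still so for the second after the job is handed in, while the arm keeps its last pose, push and grip.
It also fails if it takes over 51 s, if anything falls off the work surface, if the arm or the gripper's body presses on something with over 40 N, if the wrist force passes 120 N, or if a joint passes its speed limit or range.

## Working session

There is one attempt and no reset: what is moved stays moved. The work goes in short steps, Python scripts to look and compute and a tool call to move; the robot and the scene stay as the last step left them, time stands still between calls to the robot, and variables do not carry over. Pictures are saved under pics/ and viewed, about 8 in all and at most 12, crops included, and the job is handed in when it is done.

Besides the shell and the picture viewer there is one more tool, called as a command line: name --argument value ..., lists and objects as JSON in quotes. step_arm: Moves the arm, as the interface text tells. Shifts and turns lie within -1 to 1; 1 stands for 100 mm of shift or 2 rad of turn. Its arguments: {"type":"object","properties":{"moves":{"type":"array","items":{"type":"array"}},"squeeze":{"type":"number"}},"required":["moves"]}

```bash
mkdir -p pics; ls
cat > h.py <<'E'
import numpy as np, cv2
from bench import *
E
python3 - <<'E'
from h import *
s=read_state(); print({k:np.round(v,3) for k,v in s.items()})
for c in ["scene","top"]:
    r=camera(c); cv2.imwrite(f"pics/{c}0.png",r["img"])
    print(c,r["intrinsics"].round(0).tolist(),r["extrinsics"].round(3).tolist())
    for n in ["tub","lid_pivot","lid","lid_tab","cover_pivot","cover_tab","jug","cup","brush","basket","spray","soap_dish"]:
        p=pinpoint(n,c); print(n,[(np.round(q["centre"],3).tolist(),round(q["score"],2)) for q in p[:2]])
E
```

```text
pics
{'clock': np.float64(0.0), 'qpos': array([ 1.039,  0.053,  1.402, -0.   ,  1.689, -0.07 ]), 'joint_velocities': array([ 0.   ,  0.001,  0.001,  0.   , -0.002,  0.001]), 'effort': array([ 1.0000e-03, -3.8167e+01, -3.6019e+01, -0.0000e+00,  6.0000e-03,
       -0.0000e+00]), 'position': array([0.234, 0.47 , 0.23 ]), 'tcp_rot': array([-1.624,  1.569, -2.086]), 'ft_force': array([-0.122, -0.791,  0.009]), 'wrist_torque': array([ 0.036,  0.069, -0.002]), 'finger_gap': np.float64(1.0)}
scene [[608.0, 0.0, 318.0], [0.0, 608.0, 245.0], [0.0, 0.0, 1.0]] [[0.817, -0.453, 0.357, 1.146], [0.577, 0.626, -0.524, -0.926], [0.014, 0.634, 0.773, 1.401], [0.0, 0.0, 0.0, 1.0]]
tub [([0.558, 0.068, -0.0], 0.85)]
lid_pivot [([0.637, 0.071, 0.11], 0.59)]
lid [([0.638, 0.076, 0.109], 0.76), ([0.452, 0.413, 0.0], 0.74)]
lid_tab [([0.648, 0.024, 0.293], 0.8)]
cover_pivot [([0.645, 0.075, 0.142], 0.73)]
cover_tab [([0.647, 0.13, 0.288], 0.98)]
jug [([0.425, -0.452, 0.001], 0.64)]
cup [([0.588, -0.122, 0.004], 0.55)]
brush [([0.39, 0.137, 0.003], 0.79)]
basket [([0.664, -0.47, -0.004], 0.65)]
spray [([0.72
[... 212 characters left out ...]
-0.018, -0.041], [-0.022, 0.161, 0.987, 1.499], [0.0, 0.0, 0.0, 1.0]]
tub [([0.561, 0.068, -0.002], 0.81), ([0.636, 0.071, 0.109], 0.62)]
lid_pivot [([0.634, 0.075, 0.111], 0.89)]
lid [([0.635, 0.072, 0.111], 0.87), ([0.558, 0.071, -0.002], 0.32)]
lid_tab [([0.645, 0.022, 0.292], 0.88)]
cover_pivot [([0.644, 0.074, 0.146], 0.84), ([0.722, 0.349, -0.002], 0.6)]
cover_tab [([0.646, 0.125, 0.286], 0.62)]
jug [([0.43, -0.452, -0.002], 0.85), ([0.561, 0.067, -0.004], 0.42)]
cup [([0.591, -0.123, 0.001], 0.86)]
brush [([0.391, 0.131, 0.002], 0.71)]
basket [([0.668, -0.466, -0.002], 0.87), ([0.722, 0.35, -0.002], 0.74)]
spray [([0.718, 0.349, -0.002], 0.81)]
soap_dish [([0.457, 0.413, -0.0], 0.81)]
```

View pics/scene0.png

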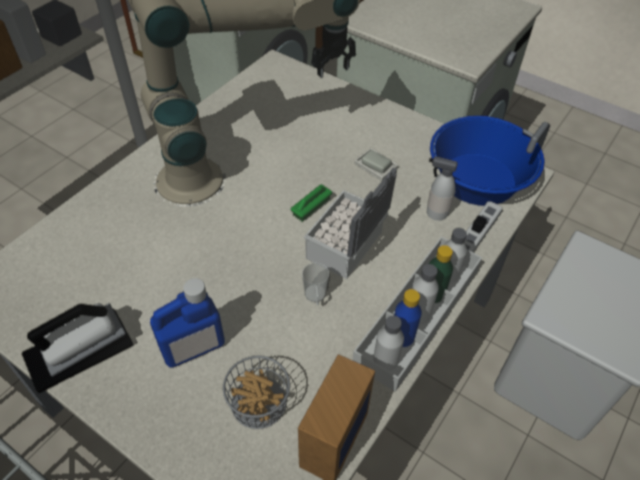

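View pics/top0.png

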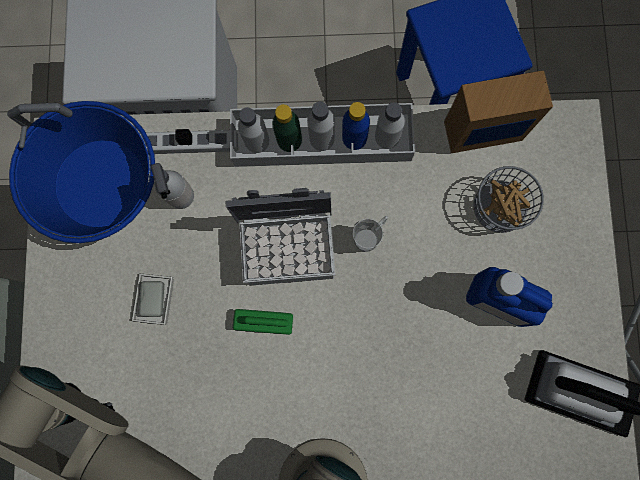

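The scene image shows the tub centred near (345,235) with the lid upright. The top image shows the tabs at about (252,193), the cover's, and (308,190), the lid's. The networks' readings agree: yaw is about 0.066 and the lid is at about 1.61 rad. Next I work out the turn and the shift.

```bash
cat >> h.py <<'E'
from scipy.spatial.transform import Rotation as R
def pose():
    s=read_state(); return s, np.array(s["position"]), R.from_euler("xyz",s["tcp_rot"])
def turn(yaw, tilt=0.0):
    """rotation vector/2 to tool: x down tilted by `tilt` towards tub +x, y along +-tub y"""
    s,p,r=pose(); out=[]
    for sg in (1,-1):
        x=np.array([np.sin(tilt)*np.cos(yaw),np.sin(tilt)*np.sin(yaw),-np.cos(tilt)])
        y=sg*np.array([-np.sin(yaw),np.cos(yaw),0]); T=np.c_[x,y,np.cross(x,y)]
        out.append(((R.from_matrix(T)*r.inv()).as_rotvec()/2).round(3).tolist())
    return out
E
python3 - <<'E'
from h import *
s,p,r=pose(); print(r.as_matrix().round(3)); print(turn(.066)); print((np.array([.6465,.023,.39])-p)*10)
print(camera("wrist")["hand_eye"].round(3))
# yaw from tub rim / lid: depth in the tub's region
c=camera("top"); 
for n in ["tub","lid","cover"]:
    t=trace(n,"top")
    if not t: print(n,"none"); continue
    m=t[0]["region"]&(c["range_z"]>0); v,u=np.nonzero(m); z=c["range_z"][m]; K=c["intrinsics"]
    P=np.c_[(u-K[0,2])/K[0,0]*z,-(v-K[1,2])/K[1,1]*z,-z]@c["extrinsics"][:3,:3].T+c["extrinsics"][:3,3]
    if n=="tub": P=P[P[:,2]>.09]
    rect=cv2.minAreaRect(P[:,:2].astype(np.float32)); print(n,t[0]["score"],len(P),rect)
    if n!="tub":
        mu=P.mean(0); U,S,V=np.linalg.svd(P-mu,full_matrices=False); print("normal",V[2],mu,S/len(P)**.5)
E
```

```text
[[ 0.     0.446  0.895]
 [ 0.     0.895 -0.446]
 [-1.     0.     0.   ]]
[[-0.0, 0.0, 0.264], [0.0, 0.0, -1.307]]
[ 4.12590586 -4.47029244  1.58677689]
[[-0.     0.262 -0.965 -0.143]
 [ 1.    -0.001 -0.     0.001]
 [-0.001 -0.965 -0.262 -0.067]
 [ 0.     0.     0.     1.   ]]
tub 0.95 3793 ((0.5675110816955566, 0.06860841065645218), (0.16821244359016418, 0.22374403476715088), 3.100186347961426)
lid 0.8 1581 ((0.6697397232055664, 0.09120969474315643), (0.08963800221681595, 0.2561292350292206), 3.9806551933288574)
normal [-0.99852627 -0.05398546  0.00555476] [0.63440478 0.07569882 0.20661321] [0.07085485 0.05829148 0.00491994]
cover 0.85 599 ((0.6690359711647034, 0.08730623871088028), (0.19422617554664612, 0.08526348322629929), 79.21281433105469)
normal [-0.99760391  0.01809545 -0.06677563] [0.64297198 0.08222712 0.21015642] [0.05360318 0.0399794  0.0085999 ]
```

step_arm --moves '[[[0.2,-0.2,0.3],[0,0,0.08],100],[[0.5,-0.5,0.6],[0,0,0.16],100],[[0.8,-0.8,0.9],[0,0,0.22],100],[[1,-1,1],[0,0,0.26],100]]'

```text
clock: 2.05
position: [0.3352, 0.369, 0.3338]
tcp_rot: [0.667, 1.567, 0.728]
ft_force: [0.2, -0.4, -0.9]
finger_gap: 1.001
```

step_arm --moves '[[[0.35,-0.35,0.2],[0,0,0],100],[[0.7,-0.7,0.4],[0,0,0],100],[[1,-1,0.6],[0,0,0],100]]'

```text
clock: 2.42
position: [0.4349, 0.2686, 0.3921]
tcp_rot: [0.505, 1.57, 0.562]
ft_force: [1.2, 0.4, 0.3]
finger_gap: 0.999
```

step_arm --moves '[[[0.35,-0.35,0],[0,0,0],100],[[0.7,-0.7,0],[0,0,0],80],[[0.9,-1,0],[0,0,0],80]]'

```text
clock: 2.8
position: [0.5252, 0.1684, 0.3907]
tcp_rot: [-2.941, 1.57, -2.884]
ft_force: [0.3, -0.2, 0.3]
finger_gap: 0.801
```

step_arm --moves '[[[0.2,-0.35,0],[0,0,0],80],[[0.4,-0.7,0],[0,0,0],80],[[0.5,-1,0],[0,0,0],80],[[0.5,-1,0],[0,0,0],80]]'

```text
clock: 3.3
position: [0.5744, 0.0682, 0.3907]
tcp_rot: [-3.065, 1.57, -3.01]
ft_force: [0.0, 0.3, 0.6]
finger_gap: 0.799
```

```bash
cat >> h.py <<'E'
YAW=.058
def look(names,cams,png=None):
    for c in cams:
        r=camera(c)
        if png: cv2.imwrite(f"pics/{png}_{c}.png",r["img"])
        for n in names:
            print(c,n,[(np.round(q["centre"],4).tolist(),round(q["score"],2)) for q in pinpoint(n,c)[:1]])
E
python3 - <<'E'
from h import *
s,p,r=pose(); print(p,turn(YAW))
look(["lid_tab","cover_tab","lid_pivot","cover_pivot"],["wrist","scene","top"],"a")
E
```

```text
[0.57442112 0.06823647 0.39071265] [[0.0, -0.0, 0.001], [-0.001, -0.0, -1.569]]
wrist lid_tab [([0.6439, 0.0282, 0.2929], 0.7)]
wrist cover_tab [([0.559, 0.0694, 0.0029], 0.67)]
wrist lid_pivot [([0.6382, 0.0783, 0.1066], 0.72)]
wrist cover_pivot [([0.6436, 0.0739, 0.1432], 0.6)]
scene lid_tab [([0.6452, 0.0221, 0.296], 0.57)]
scene cover_tab [([0.6461, 0.1284, 0.288], 0.72)]
scene lid_pivot [([0.6396, 0.0717, 0.1105], 0.89)]
scene cover_pivot [([0.6419, 0.0767, 0.1371], 0.84)]
top lid_tab [([0.6455, 0.0239, 0.2928], 0.93)]
top cover_tab []
top lid_pivot [([0.6351, 0.0789, 0.1134], 0.94)]
top cover_pivot []
```

View pics/a_wrist.png

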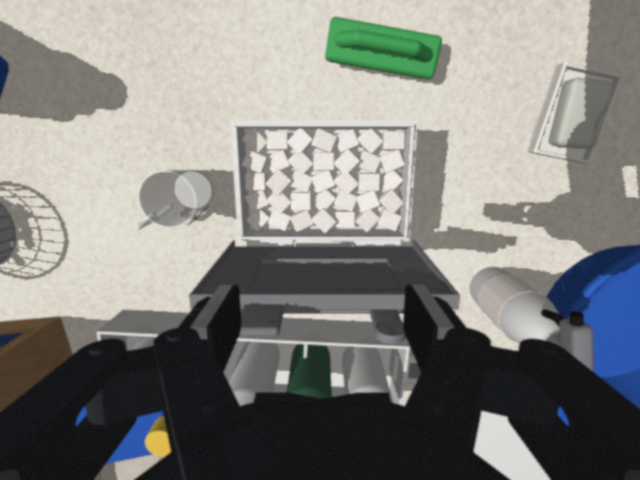

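step_arm --moves '[[[0.25,-0.15,0],[0,0,0],75],[[0.5,-0.3,0],[0,0,0],75],[[0.71,-0.44,0],[0,0,0],75],[[0.71,-0.44,-0.2],[0,0,0],75],[[0.71,-0.44,-0.45],[0,0,0],75],[[0.71,-0.44,-0.7],[0,0,0],75],[[0.71,-0.44,-0.85],[0,0,0],75],[[0.71,-0.44,-0.95],[0,0,0],75],[[0.71,-0.44,-0.95],[0,0,0],75]]' --squeeze 30

```text
clock: 5.18
position: [0.6448, 0.026, 0.2957]
tcp_rot: [2.972, 1.57, 3.03]
ft_force: [-0.2, -0.3, 0.5]
finger_gap: 0.746
```

Run:
```python
from h import *
s,p,r=pose(); print(p,turn(YAW))
look(["lid_tab","cover_tab"],["wrist","scene"],"b")
c=cv2.imread("pics/b_scene.png"); cv2.imwrite("pics/b_crop.png",cv2.resize(c[130:290,260:460],None,fx=3,fy=3))
w=cv2.imread("pics/b_wrist.png"); cv2.imwrite("pics/b_both.png",np.hstack([cv2.resize(c[140:270,290:430],(420,390)),cv2.resize(w[200:],(380,390*280//280))]))
```

```text
[0.64476032 0.02602258 0.29571019] [[-0.0, -0.001, -0.0], [0.001, -0.0, 1.571]]
wrist lid_tab [([0.643, 0.0266, 0.2922], 0.64)]
wrist cover_tab [([0.644, 0.1263, 0.2863], 0.68)]
scene lid_tab [([0.6475, 0.0218, 0.2961], 0.68)]
scene cover_tab [([0.6416, 0.1273, 0.2883], 0.9)]
```

View pics/b_both.png

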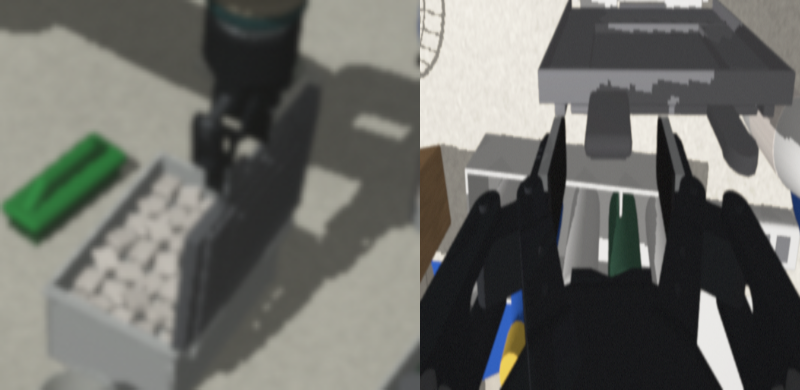

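The tab sits centred between the open fingers in the wrist view. I'll lower and close.

step_arm --moves '[[[0,0,-0.1],[0,0,0],75],[[0,0,-0.22],[0,0,0],75],[[0,0,-0.22],[0,0,0],60],[[0,0,-0.22],[0,0,0],45],[[0,0,-0.22],[0,0,0],20],[[0,0,-0.22],[0,0,0],20],[[0,0,-0.22],[0,0,0],20],[[0,0,-0.22],[0,0,0],20]]' --squeeze 30

```text
clock: 6.48
position: [0.6451, 0.0241, 0.275]
tcp_rot: [-1.177, 1.568, -1.121]
ft_force: [0.0, -6.9, 0.4]
finger_gap: 0.39
```

```bash
cat > arc.py <<'E'
from h import *
import sys
def arc(piv,r,a0,a1,n,dr=0):
    """rows (units 0.1 m) for tool-down grip point about pivot axis, a from shut"""
    s,p,_=pose(); a=a0+(a1-a0)*(1-np.cos(np.pi*np.arange(1,n+1)/n))/2
    f=np.array([np.cos(YAW),np.sin(YAW),0])
    d=lambda q: r*(-np.cos(q)*f+np.sin(q)*np.array([0,0,1]))
    return [((d(q)-d(a0))*10).round(2).tolist() for q in a]
E
python3 - <<'E'
from arc import *
s,p,_=pose(); print(s["position"],s["finger_gap"],s["ft_force"])
f=np.array([np.cos(YAW),np.sin(YAW),0])
rel=p+[0,0,.021]-[.6368,.075,.110]; x=rel@f; print("grip rel",x,rel[2])
a0=np.pi/2+np.arctan2(x,rel[2]); r=np.hypot(x,rel[2]); print(a0,r)
for q in (1.45,1.3,1.1,.9,.7,.5,.3,.15,.07,0): 
    print(q,((r*(-np.cos(q)*f+np.sin(q)*np.array([0,0,1]))-r*(-np.cos(a0)*f+np.sin(a0)*np.array([0,0,1])))*10).round(2))
E
```

```text
[0.64514663 0.02406572 0.27501635] 0.3900514217739911 [ 0.0238771  -6.89994165  0.44807856]
grip rel 0.00538006383221104 0.18601635377738623
1.5997107975462976 0.18609414004603256
1.45 [-0.28 -0.02 -0.01]
1.3 [-0.55 -0.03 -0.07]
1.1 [-0.9  -0.05 -0.2 ]
0.9 [-1.21 -0.07 -0.4 ]
0.7 [-1.47 -0.09 -0.66]
0.5 [-1.68 -0.1  -0.97]
0.3 [-1.83 -0.11 -1.31]
0.15 [-1.89 -0.11 -1.58]
0.07 [-1.91 -0.11 -1.73]
0 [-1.91 -0.11 -1.86]
```

step_arm --moves '[[[-0.03,-0.02,0],[0,0,0],20],[[-0.09,-0.03,0],[0,0,0],20],[[-0.18,-0.03,0],[0,0,0],20],[[-0.28,-0.04,-0.01],[0,0,0],20],[[-0.41,-0.04,-0.04],[0,0,0],20],[[-0.55,-0.05,-0.07],[0,0,0],20],[[-0.67,-0.06,-0.11],[0,0,0],20],[[-0.79,-0.06,-0.15],[0,0,0],20],[[-0.86,-0.07,-0.18],[0,0,0],20],[[-0.9,-0.07,-0.2],[0,0,0],20],[[-0.9,-0.07,-0.2],[0,0,0],20]]'

```text
clock: 7.85
position: [0.5546, 0.019, 0.2548]
tcp_rot: [-0.913, 1.571, -0.855]
ft_force: [-1.0, -1.2, 5.2]
finger_gap: 0.388
```

Run:
```python
from arc import *
s,p,_=pose(); print(p,s["finger_gap"],s["ft_force"].round(1),s["wrist_torque"].round(2))
look(["lid_tab","cover_tab","lid_pivot","cover_pivot"],["scene","top"],"c")
c=cv2.imread("pics/c_scene.png");w=cv2.imread("pics/c_top.png")
cv2.imwrite("pics/c_both.png",np.hstack([cv2.resize(c[140:290,280:430],(400,400)),cv2.resize(w[160:310,210:360],(400,400))]))
```

```text
[0.554638   0.01896884 0.25482267] 0.3878890282776938 [-1.  -1.2  5.2] [-0.2  -0.14 -0.05]
scene lid_tab [([0.5586, 0.0184, 0.2743], 0.75)]
scene cover_tab [([0.5596, 0.1226, 0.2726], 0.6)]
scene lid_pivot [([0.636, 0.0734, 0.1106], 0.55)]
scene cover_pivot [([0.6238, 0.0751, 0.1392], 0.77)]
top lid_tab []
top cover_tab [([0.5578, 0.1233, 0.2703], 0.58)]
top lid_pivot []
top cover_pivot [([0.3921, 0.1345, 0.0011], 0.52)]
```

View pics/c_both.png

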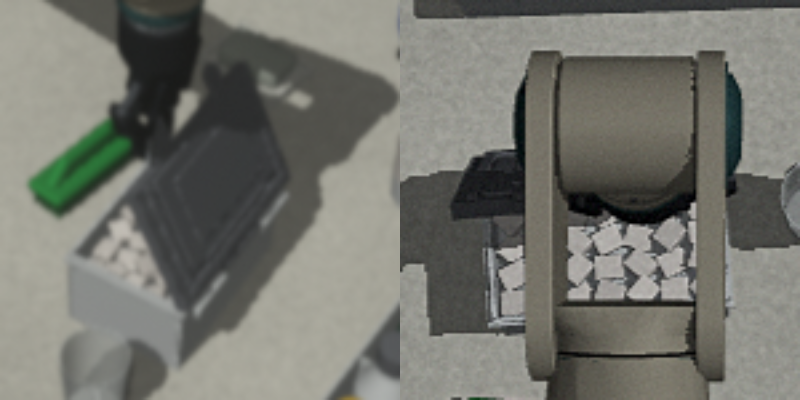

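step_arm --moves '[[[-0.04,0,0],[0,0,0],20],[[-0.1,-0.01,-0.04],[0,0,0],20],[[-0.17,-0.01,-0.09],[0,0,0],20],[[-0.25,-0.02,-0.14],[0,0,0],20],[[-0.32,-0.02,-0.19],[0,0,0],20],[[-0.39,-0.03,-0.25],[0,0,0],20],[[-0.46,-0.03,-0.32],[0,0,0],20],[[-0.52,-0.04,-0.38],[0,0,0],20],[[-0.58,-0.04,-0.45],[0,0,0],20],[[-0.64,-0.04,-0.53],[0,0,0],20],[[-0.7,-0.05,-0.6],[0,0,0],20],[[-0.75,-0.05,-0.68],[0,0,0],20],[[-0.79,-0.05,-0.76],[0,0,0],20],[[-0.84,-0.06,-0.85],[0,0,0],20],[[-0.87,-0.06,-0.9],[0,0,0],20],[[-0.88,-0.06,-0.93],[0,0,0],20],[[-0.88,-0.06,-0.93],[0,0,0],20]]'

```text
clock: 10.48
position: [0.4662, 0.014, 0.1605]
tcp_rot: [2.01, 1.568, 2.069]
ft_force: [1.8, 8.2, -0.8]
finger_gap: 0.388
```

Run:
```python
from arc import *
s,p,_=pose(); print(p,s["finger_gap"],s["ft_force"].round(1),s["wrist_torque"].round(2))
look(["lid_tab","cover_tab","lid_pivot","cover_pivot"],["scene"],"d")
```

```text
[0.46624141 0.01398151 0.16051171] 0.3881417009672431 [ 1.8  8.2 -0.8] [ 1.21 -0.34 -0.01]
scene lid_tab [([0.4727, 0.0165, 0.1844], 0.68)]
scene cover_tab [([0.4726, 0.1164, 0.1884], 0.81)]
scene lid_pivot [([0.6377, 0.074, 0.1096], 0.93)]
scene cover_pivot [([0.6081, 0.0706, 0.1259], 0.93)]
```

step_arm --moves '[[[-0.02,0.02,-0.06],[0,0,0],20],[[-0.05,0.02,-0.13],[0,0,0],20],[[-0.07,0.02,-0.21],[0,0,0],20],[[-0.1,0.02,-0.3],[0,0,0],20],[[-0.12,0.02,-0.4],[0,0,0],20],[[-0.13,0.02,-0.5],[0,0,0],20],[[-0.14,0.02,-0.58],[0,0,0],20],[[-0.14,0.02,-0.64],[0,0,0],20],[[-0.15,0.02,-0.68],[0,0,0],20],[[-0.15,0.02,-0.7],[0,0,0],20],[[-0.15,0.02,-0.72],[0,0,0],20],[[-0.15,0.02,-0.72],[0,0,0],20]]'

```text
clock: 12.22
position: [0.4519, 0.0134, 0.0888]
tcp_rot: [-1.462, 1.568, -1.405]
ft_force: [0.8, -7.3, 0.3]
finger_gap: 0.392
```

step_arm --moves '[[[0,-0.01,-0.01],[0,0,0],20],[[0,-0.01,-0.02],[0,0,0],20],[[0,-0.01,-0.02],[0,0,0],20]]'

```text
clock: 12.6
position: [0.452, 0.0134, 0.0881]
tcp_rot: [-1.182, 1.569, -1.124]
ft_force: [-4.4, -3.7, 8.7]
finger_gap: 0.392
```

step_arm --moves '[[[0,0,-0.01],[0,0,0],20],[[0,0,-0.02],[0,0,0],20],[[0,0,-0.02],[0,0,0],20]]'

```text
clock: 12.98
position: [0.4522, 0.0134, 0.0877]
tcp_rot: [-0.933, 1.569, -0.875]
ft_force: [-10.6, -4.2, 19.2]
finger_gap: 0.392
```

step_arm --moves '[[[0.01,0,0.03],[0,0,0],20],[[0.01,0,0.03],[0,0,0],45],[[0.01,0,0.03],[0,0,0],70],[[0.01,0,0.03],[0,0,0],70],[[0.01,0,0.03],[0,0,0],70],[[0.01,0,0.3],[0,0,0],70],[[0,0,0.65],[0,0,0],70],[[0,0.2,1],[0,0,0],70],[[0,0.4,1],[0,0,0],70]]'

```text
clock: 14.1
position: [0.4533, 0.0545, 0.1886]
tcp_rot: [0.012, 1.565, 0.07]
ft_force: [0.4, 1.4, -1.0]
finger_gap: 0.707
```

Run:
```python
from arc import *
s,p,_=pose(); print(p,s["finger_gap"],s["ft_force"].round(1),turn(YAW))
N=["lid_tab","cover_tab","lid_pivot","cover_pivot"]
look(N,["wrist","scene","top"],"e")
c=cv2.imread("pics/e_scene.png");w=cv2.imread("pics/e_wrist.png")
cv2.imwrite("pics/e_both.png",np.hstack([cv2.resize(c[140:290,280:430],(400,400)),cv2.resize(w,(400,400))]))
# depth planes of lid and cover
for n in ["lid","cover"]:
  for cam in ["scene","top"]:
    c=camera(cam); t=trace(n,cam)
    if not t: print(n,cam,"none"); continue
    m=cv2.erode(t[0]["region"].astype(np.uint8),np.ones((3,3)))>0; m&=c["range_z"]>0; v,u=np.nonzero(m); z=c["range_z"][m]; K=c["intrinsics"]
    P=np.c_[(u-K[0,2])/K[0,0]*z,-(v-K[1,2])/K[1,1]*z,-z]@c["extrinsics"][:3,:3].T+c["extrinsics"][:3,3]
    P=P[(P[:,2]>.1)&(P[:,2]<.14)]; mu=P.mean(0); V=np.linalg.svd(P-mu,full_matrices=False)[2]
    print(n,cam,round(t[0]["score"],2),len(P),"normal",V[2].round(3),mu.round(4))
```

```text
[0.4533032  0.05452336 0.1885994 ] 0.7066309489875962 [ 0.4  1.4 -1. ] [[-0.0, 0.003, 0.0], [0.005, 0.0, -1.571]]
wrist lid_tab [([0.4558, 0.0172, 0.1096], 0.75)]
wrist cover_tab [([0.4569, 0.1158, 0.1158], 0.76)]
wrist lid_pivot []
wrist cover_pivot []
scene lid_tab [([0.4563, 0.0138, 0.1139], 0.97)]
scene cover_tab []
scene lid_pivot []
scene cover_pivot [([0.6026, 0.0749, 0.1163], 0.71)]
top lid_tab [([0.4576, 0.0159, 0.1127], 0.63)]
top cover_tab []
top lid_pivot [([0.6335, 0.0776, 0.1133], 0.77)]
top cover_pivot [([0.5977, 0.0721, 0.1191], 0.84)]
lid scene 0.7 829 normal [-0.001  0.015 -1.   ] [0.5829 0.0274 0.1164]
lid top 0.91 1509 normal [-0.002  0.001 -1.   ] [0.5889 0.0485 0.1156]
cover scene 0.72 1687 normal [ 0.001 -0.004 -1.   ] [0.5421 0.0655 0.1217]
cover top 0.86 1305 normal [-0.029  0.004 -1.   ] [0.5709 0.0617 0.12  ]
```

View pics/e_both.png

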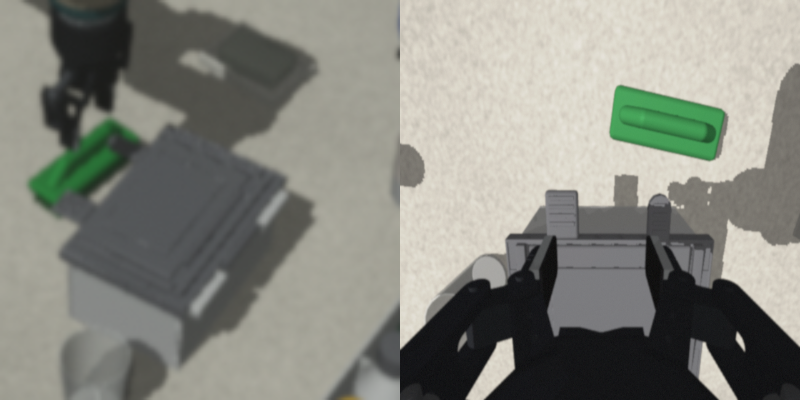

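Both lids are level and shut, with normals within about 0.03 of vertical and the cover at z about 0.121. The wrist view shows the lid tab at about (562,215) and the cover tab at (658,215) in the composite. Next is the cover tab.

step_arm --moves '[[[0,0.2,0],[0,0.003,0],65],[[0.01,0.45,0],[0,0.003,0],65],[[0.01,0.61,0],[0,0.003,0],65],[[0.01,0.61,-0.2],[0,0.003,0],65],[[0.01,0.61,-0.45],[0,0.003,0],65],[[0.01,0.61,-0.65],[0,0.003,0],65],[[0.01,0.61,-0.65],[0,0.003,0],65]]' --squeeze 25

```text
clock: 16.12
position: [0.452, 0.1149, 0.1189]
tcp_rot: [-3.133, 1.561, -3.075]
ft_force: [-0.7, 0.2, -0.5]
finger_gap: 0.651
```

Run:
```python
from arc import *
s,p,_=pose(); print(p,turn(YAW))
look(["cover_tab","lid_tab"],["wrist","scene"],"f")
```

```text
[0.45195993 0.11487654 0.11891915] [[0.0, -0.005, -0.0], [0.007, 0.0, 1.571]]
wrist cover_tab [([0.4575, 0.1148, 0.1161], 0.58)]
wrist lid_tab [([0.4538, 0.0161, 0.1095], 0.89)]
scene cover_tab [([0.4589, 0.1179, 0.1173], 0.64)]
scene lid_tab []
```

View pics/f_wrist.png

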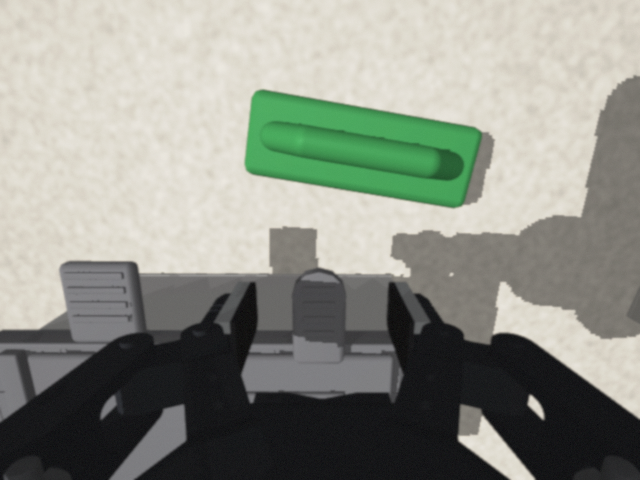

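The tab at about (320,318) is centred between the fingers. I'll lower and close.

step_arm --moves '[[[0.03,0,-0.1],[0,-0.005,0],65],[[0.03,0,-0.22],[0,-0.005,0],65],[[0.03,0,-0.22],[0,-0.005,0],50],[[0.03,0,-0.22],[0,-0.005,0],35],[[0.03,0,-0.22],[0,-0.005,0],10],[[0.03,0,-0.22],[0,-0.005,0],10],[[0.03,0,-0.22],[0,-0.005,0],10],[[0.03,0,-0.22],[0,-0.005,0],10]]' --squeeze 25

```text
clock: 17.42
position: [0.4561, 0.114, 0.0987]
tcp_rot: [-0.517, 1.566, -0.46]
ft_force: [-1.1, -5.4, 1.6]
finger_gap: 0.269
```

Run:
```python
from arc import *
s,p,_=pose(); print(p,s["finger_gap"],s["ft_force"].round(1))
f=np.array([np.cos(YAW),np.sin(YAW),0])
r=(np.array([.6004,.08,0])-p)@f; print(r); r=.146
for q in np.arange(.05,1.1,.1).tolist()+[1.047]: 
    print(round(q,3),((r*(-np.cos(q)*f+np.sin(q)*np.array([0,0,1]))+r*f)*10).round(3))
```

```text
[0.45608146 0.1139532  0.09866131] 0.2694766351669737 [-1.1 -5.4  1.6]
0.14210767876347072
0.05 [0.002 0.    0.073]
0.15 [0.016 0.001 0.218]
0.25 [0.045 0.003 0.361]
0.35 [0.088 0.005 0.501]
0.45 [0.145 0.008 0.635]
0.55 [0.215 0.012 0.763]
0.65 [0.297 0.017 0.884]
0.75 [0.391 0.023 0.995]
0.85 [0.496 0.029 1.097]
0.95 [0.61  0.035 1.188]
1.05 [0.732 0.043 1.266]
1.047 [0.729 0.042 1.264]
```

step_arm --moves '[[[0,-0.01,0.03],[0,0,0],10],[[0,-0.01,0.09],[0,0,0],10],[[0.01,-0.01,0.16],[0,0,0],10],[[0.02,-0.01,0.24],[0,0,0],10],[[0.04,-0.01,0.32],[0,0,0],10],[[0.06,-0.01,0.41],[0,0,0],10],[[0.09,0,0.5],[0,0,0],10],[[0.12,0,0.57],[0,0,0],10],[[0.14,0,0.62],[0,0,0],10],[[0.14,0,0.63],[0,0,0],10],[[0.14,0,0.63],[0,0,0],10]]'

```text
clock: 18.8
position: [0.4705, 0.1147, 0.1615]
tcp_rot: [-0.168, 1.565, -0.111]
ft_force: [3.5, -5.1, -3.3]
finger_gap: 0.272
```

Run:
```python
from arc import *
s,p,_=pose(); print(p,s["finger_gap"],s["ft_force"].round(1),s["wrist_torque"].round(2))
look(["cover_tab","lid_tab","cover_pivot","lid_pivot"],["scene"],"g")
```

```text
[0.47051433 0.11467507 0.16152241] 0.2723339506323279 [ 3.5 -5.1 -3.3] [-0.83 -0.39  0.02]
scene cover_tab [([0.4696, 0.1188, 0.1817], 0.93)]
scene lid_tab [([0.4575, 0.0123, 0.1122], 0.69)]
scene cover_pivot [([0.6044, 0.0754, 0.1137], 0.78)]
scene lid_pivot [([0.6353, 0.0725, 0.1092], 0.92)]
```

step_arm --moves '[[[0.03,-0.01,0.02],[0,0,0],10],[[0.07,-0.01,0.08],[0,0,0],10],[[0.12,-0.01,0.16],[0,0,0],10],[[0.16,0,0.24],[0,0,0],10],[[0.21,0,0.3],[0,0,0],10],[[0.26,0,0.35],[0,0,0],10],[[0.31,0.01,0.4],[0,0,0],10],[[0.36,0.01,0.45],[0,0,0],10],[[0.42,0.01,0.5],[0,0,0],10],[[0.47,0.02,0.54],[0,0,0],10],[[0.53,0.02,0.58],[0,0,0],10],[[0.57,0.02,0.6],[0,0,0],10],[[0.59,0.02,0.61],[0,0,0],10],[[0.59,0.02,0.61],[0,0,0],10]]'

```text
clock: 20.8
position: [0.5291, 0.1175, 0.2228]
tcp_rot: [0.171, 1.566, 0.23]
ft_force: [-2.4, 4.2, -0.1]
finger_gap: 0.274
```

```bash
cat > chk.py <<'E'
from arc import *
import sys; tag=sys.argv[1]
s,p,_=pose(); print(s["clock"],p,s["finger_gap"],s["ft_force"].round(1),s["wrist_torque"].round(2))
look(["cover_tab","lid_tab","cover_pivot","lid_pivot"],["scene","top","wrist"],tag)
for n in ["lid","cover"]:
  for cam in ["scene","top"]:
    c=camera(cam); t=trace(n,cam)
    if not t: print(n,cam,"none"); continue
    m=cv2.erode(t[0]["region"].astype(np.uint8),np.ones((3,3)))>0; m&=c["range_z"]>0; v,u=np.nonzero(m); z=c["range_z"][m]; K=c["intrinsics"]
    P=np.c_[(u-K[0,2])/K[0,0]*z,-(v-K[1,2])/K[1,1]*z,-z]@c["extrinsics"][:3,:3].T+c["extrinsics"][:3,3]
    if n=="lid": P=P[(P[:,2]>.1)&(P[:,2]<.14)]
    for _ in range(4):
        mu=np.median(P,0); V=np.linalg.svd(P-P.mean(0),full_matrices=False)[2]; d=abs((P-P.mean(0))@V[2]); P=P[d<max(.004,2*d.std())] if _<3 else P
    print(n,cam,round(t[0]["score"],2),len(P),"normal",V[2].round(3),"tilt deg",np.degrees(np.arccos(abs(V[2][2]))).round(1),mu.round(4))
c=cv2.imread(f"pics/{tag}_scene.png");w=cv2.imread(f"pics/{tag}_wrist.png")
cv2.imwrite(f"pics/{tag}_both.png",np.hstack([cv2.resize(c[140:290,280:430],(400,400)),cv2.resize(w,(400,400))]))
E
python3 chk.py h
```

```text
20.8 [0.52911445 0.11752126 0.22283208] 0.27438842550559 [-2.4  4.2 -0.1] [ 0.74  0.51 -0.06]
scene cover_tab [([0.5261, 0.1224, 0.2431], 0.66)]
scene lid_tab [([0.4575, 0.014, 0.1111], 0.89)]
scene cover_pivot [([0.6026, 0.0729, 0.1146], 0.76)]
scene lid_pivot [([0.6375, 0.0719, 0.1093], 0.86)]
top cover_tab []
top lid_tab [([0.457, 0.0167, 0.1105], 0.8)]
top cover_pivot [([0.6012, 0.0738, 0.1197], 0.95)]
top lid_pivot [([0.6325, 0.0761, 0.1123], 0.57)]
wrist cover_tab [([0.5255, 0.1181, 0.2378], 0.55)]
wrist lid_tab [([0.4539, 0.0177, 0.1114], 0.77)]
wrist cover_pivot []
wrist lid_pivot [([0.5895, -0.1232, 0.0009], 0.2)]
lid scene 0.84 751 normal [ 0.008  0.008 -1.   ] tilt deg 0.6 [ 0.5704 -0.0007  0.1157]
lid top 0.58 1500 normal [-0.013  0.002  1.   ] tilt deg 0.7 [0.505  0.0125 0.1141]
cover scene 0.83 1194 normal [-0.857 -0.049 -0.512] tilt deg 59.2 [0.573  0.0676 0.1763]
cover top 0.58 569 normal [-0.856 -0.019 -0.516] tilt deg 58.9 [0.5717 0.0258 0.1781]
```

View pics/h_both.png

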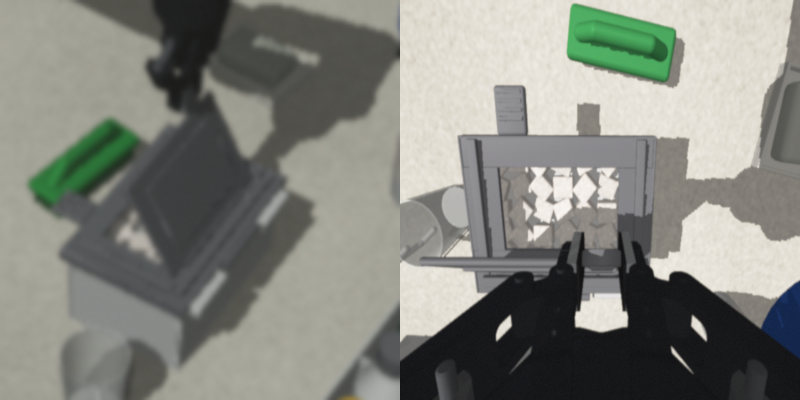

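The cover is at 59° and the lid is level and shut, with low forces. I'll let it settle, then check the bystanders and hand in.

step_arm --moves '[[[0,0.01,0],[0,0,0],10],[[0,0.01,0],[0,0,0],10],[[0,0.01,0],[0,0,0],10],[[0,0.01,0],[0,0,0],10]]'

```text
clock: 22.45
position: [0.529, 0.1178, 0.2226]
tcp_rot: [-0.136, 1.566, -0.079]
ft_force: [-3.8, -0.0, 2.6]
finger_gap: 0.274
```

Run:
```python
from arc import *
look(["jug","cup","brush","basket","spray","soap_dish","lid_tab","cover_tab"],["scene"],"i")
s,p,_=pose(); print(s["clock"],p,s["finger_gap"],s["ft_force"].round(1))
print(finish_job())
```

```text
scene jug [([0.6375, 0.0742, 0.1121], 0.53)]
scene cup [([0.5863, -0.1223, 0.0031], 0.7)]
scene brush [([0.39, 0.1377, -0.0005], 0.89)]
scene basket [([0.6617, -0.4714, -0.0029], 0.82)]
scene spray [([0.722, 0.3439, -0.0017], 0.6)]
scene soap_dish [([0.4544, 0.4112, -0.0028], 0.88)]
scene lid_tab [([0.4591, 0.0161, 0.1145], 0.74)]
scene cover_tab [([0.5278, 0.1232, 0.2444], 0.62)]
22.9 [0.52893096 0.11782093 0.22257099] 0.2693207543069297 [-4.1 -2.3  5.2]
the job is handed in; nothing more can be done
None
```

The refill lid is fully shut, and the arm is holding the hatch cover up at about 59°. I handed the job in at 22.9 s.

- **Lid:** I held it by its lift tab all the way down, then pressed it home with about 19 N and let go. The hatch cover looked shut against it in every check on the way. With the cover raised, the depth fit puts the lid within 0.7° of level.
- **Cover:** I raised it by its own tab, and two cameras measured 58.9° and 59.2°. The grip was still firm at hand-in, with a net force of about 7 N on the tool.
- **Other things:** the cup, brush, basket, spray and soap dish were within about 5 mm of their first scene-camera readings, about the accuracy of the measurement.
- **One check failed:** the last network reading for the jug landed on the tub, so its place was not re-measured. The arm never went near it.

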